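# Wake and zero the balance that carries the dish stack

### The job

Zero the balance that carries the stack of three Petri dishes: with the fingertips, press its round key to wake it and let it come back up, then press its long bar key and let that come back up too, and withdraw. Press gently, holding each key down for a moment; do not press any key of the other two balances, and leave everything standing or lying on the pans and the bench where it is, without picking anything up.

Things in the scene. Friction and masses are not known exactly. Their poses are not given: they have to be found in the camera images.
- balance_stack: white balance carrying three Petri dishes stacked on one another; fixed, 220 (x) by 160 (y) mm, the three are alike. Origin: centre of underside, on the bench; x from key side to pan side, z up. Deck 45 mm high; near its edge, at x = -87 mm, a round key at y = +45 and a long bar key at y = -35 mm (tops 57 mm high); then a dark display; then a steel pan 120 mm across, centre x = +42 mm, top 60 mm high
- round_stack_top (a point): centre of the top of the round key (24 mm across) of the balance with three Petri dishes stacked on one another; 57 mm above the bench when up, 12 mm above the deck; it moves with the key and its axes are the balance's
- bar_stack_top (a point): centre of the top of the bar key (20 mm in the balance's x by 48 mm in its y) of the balance with three Petri dishes stacked on one another; 57 mm above the bench when up; it moves with the key and its axes are the balance's
- round_stack (a joint): how far the round key of the balance with three Petri dishes stacked on one another is pressed down, m: 0 up, 0.007 at its stop. Sprung: about 1 N to start it, about 4.5 N at 3 mm, about 9 N at the stop; it comes back up by itself. It registers when held 3 mm or more down for 0.1 s
- bar_stack (a joint): how far the bar key (20 by 48 mm) of the balance with three Petri dishes stacked on one another is pressed down, m: same travel, spring and behaviour as the round key (24 mm across)
- balance_single: white balance carrying a single Petri dish; fixed, 220 (x) by 160 (y) mm, the three are alike. Origin: centre of underside, on the bench; x from key side to pan side, z up. Deck 45 mm high; near its edge, at x = -87 mm, a round key at y = +45 and a long bar key at y = -35 mm (tops 57 mm high); then a dark display; then a steel pan 120 mm across, centre x = +42 mm, top 60 mm high
- round_single (a joint): how far the round key of the balance with a single Petri dish is pressed down, m: 0 up, 0.007 at its stop. Sprung: about 1 N to start it, about 4.5 N at 3 mm, about 9 N at the stop; it comes back up by itself. It registers when held 3 mm or more down for 0.1 s
- bar_single (a joint): how far the bar key (20 by 48 mm) of the balance with a single Petri dish is pressed down, m: same travel, spring and behaviour as the round key (24 mm across)
- balance_beaker: white balance carrying an open glass beaker; fixed, 220 (x) by 160 (y) mm, the three are alike. Origin: centre of underside, on the bench; x from key side to pan side, z up. Deck 45 mm high; near its edge, at x = -87 mm, a round key at y = +45 and a long bar key at y = -35 mm (tops 57 mm high); then a dark display; then a steel pan 120 mm across, centre x = +42 mm, top 60 mm high
- round_beaker (a joint): how far the round key of the balance with an open glass beaker is pressed down, m: 0 up, 0.007 at its stop. Sprung: about 1 N to start it, about 4.5 N at 3 mm, about 9 N at the stop; it comes back up by itself. It registers when held 3 mm or more down for 0.1 s
- bar_beaker (a joint): how far the bar key (20 by 48 mm) of the balance with an open glass beaker is pressed down, m: same travel, spring and behaviour as the round key (24 mm across)
- dish_1: closed clear Petri dish, loose, 91 mm across, 15 mm tall, about 40 g, with a layer of agar; lowest of the three stacked on one pan (45 mm in all); origin: centre of its underside
- dish_2: closed clear Petri dish, loose, 91 mm across, 15 mm tall, about 40 g, with a layer of agar; middle of the three stacked on one pan (45 mm in all); origin: centre of its underside
- dish_3: closed clear Petri dish, loose, 91 mm across, 15 mm tall, about 40 g, with a layer of agar; top of the three stacked on one pan (45 mm in all); origin: centre of its underside
- dish_single: closed clear Petri dish, loose, 91 mm across, 15 mm tall, about 40 g, with a layer of agar; alone on its balance's pan; origin: centre of its underside
- beaker: open glass beaker, loose, 64 mm across, 75 mm tall, on a balance's pan; origin: centre of its underside
- sample_jar: small glass jar with a black cap, loose, 28 mm across, 60 mm tall, standing in the gap beside a balance; origin: centre of its underside
- wash_bottle: white plastic wash bottle with a bent spout, loose, 72 mm across, 203 mm tall, on the robot's right of the balances; origin: centre of its underside
- burner: unlit gas burner, loose, foot 80 mm across, 137 mm tall, on the robot's left of the balances; origin: centre of its underside
- marker: black marker pen lying on the bench, loose, 125 mm long, 14 mm thick, on the robot's right; origin: middle of its underside
- spatula: small steel spatula lying on the bench, loose, 170 mm long, on the robot's left; origin: on its length, at its underside

How it is judged:
By the outcome, as a careful person would: the job done as asked, in the order asked, and still so for the second after the job is handed in, with the robot touching nothing.
It also fails if it takes over 38 s, if anything falls off the work surface, if the arm or the gripper's body presses on something with over 40 N, if the wrist force passes 120 N, or if a joint passes its speed limit or range.

### The arm

A 6-joint arm with a two-finger parallel gripper is mounted at the origin on the work surface. World frame = base frame: x ahead of the robot, y to its left, z up, the work surface at z = 0. Lengths are in m, angles in rad, forces in N, time in s.
With the tool pointing down it reaches from about 0.375 to 0.9 m from the base axis. Payload 3.1 kg.
Tool frame: the origin (TCP) lies at the very end of the fingers, on their centre line; the grasp point (between the pads) lies 19 mm behind it (manip.pinch_z is the distance from the TCP to the grasp point, in m); z points along the fingers, y is the line along which they close (so a half turn about z gives the same grasp; the last joint's range is limited). The gripper opens to 85 mm and grips with 20 to 120 N. Pads are 22 mm wide; open, the fingers measure 114 mm over their backs; the gripper's body (76 mm by 85 mm) begins 54 mm behind the grasp point. The pads swing forward as they close: fully open they stand 13 mm farther back than shut.
Start: joints at [-1.49, 0.527, 1.433, -0, 1.181, -0.178], TCP at [0.161, -0.604, 0.231] pointing down, gripper open.
Joint ranges: [-3.08, 3.08], [-0.75, 2.2], [0.22, 2.44], [-1.43, 4.57], [0, 2.65], [-2.85, 2.85]. Speed limits (rad/s): [2.79, 2.79, 3.14, 3.14, 3.14, 3.14].

### API

Orientations are given as a unit quaternion [x, y, z, w].
In Python, from station import manip gives the robot as it stands.
- The arm moves only by the tool servo_tool, never from a script. Its argument "commands" is one flat list of numbers, 7 for each row, row after row: the shift along the tool's x, y, z each as a share of 500 mm, from -1 to 1, then the turn, a rotation vector about the tool's x, y, z each as a share of 360 degrees, from -1 to 1, then the opening, from -1 (shut) to 1 (fully open). In form: [dx, dy, dz, rx, ry, rz, claw, dx, dy, dz, rx, ry, rz, claw, ...]. A call has 1 to 12 rows; each row shifts and turns the commanded pose from where the row before left it, along the tool's axes as they then stand; what a row does not reach is not made up. A row lasts 1/12 s, in which the tool goes at most 41.7 mm and 7.16 degrees, less where a joint would pass 70% of its speed; a pose out of reach is approached as far as the arm can. A call with a number of a shift or a turn outside -1 to 1 is refused whole. A call with a gripper value outside its range is refused whole. The fingers move at their own pace and stop on an object; "force" is the grip in N (left out, the last holds). Time passes only in rows, so rows that do not move let the fingers close. It gives the time, the measured TCP pose, the force, the opening and the grip force at its end, in the units of the state.
- manip.sense(): the state, without advancing time (a new reading comes with each control period).
- manip.snapshot(name): name is "side" or "top"; returns a dict with "img" (420x560x3 uint8, red, green, blue), "mtx" (3x3 intrinsics, pixels), "world_to_cam" (4x4, takes a point from world to camera coordinates). Camera axes: x right, y up, looking along -z (the intrinsics and any distortion apply to the point x, -y, -z); pixel columns grow to the right and rows downward; lengths in m; the calibration is good to about 2 mm. A picture is of the moment at which its call begins. There is no depth.
- manip.sign_off(): hands the job in; it is judged then, once.
Trained networks look in a picture, given as the dict that the camera call returned (one of the last four; its "shot" number tells which), for a name from the list of things; names that differ only in an ending like _2 or _b are one class to them, and where a whole thing is asked for, a point or a joint stands for the part that bears it (a point fixed in the world has none). Each returns a list of dicts, best first, with "conf" (0 to 1); they miss things now and then, are a little off and sometimes report something else, mostly with a low value. They report only what shows in the picture. A call takes as long as a camera call.
- manip.look_for(picture, query): "box" ([left, top, width, height] in pixels, round what is visible of it).
- manip.silhouettes(picture, query): "pixels" (420x560 bool, what is visible of it) and "box" ([left, top, width, height] in pixels, round what is visible of it).
The state is a dict: "t": time; "q": joint angles; "qd": joint speeds; "tau": joint torques, N m; "tcp_pos": TCP position; "tool_rot": TCP orientation; "force": force on the tool from outside, world axes, zero at the start; "ft_torque": the same for the moment, N m; "finger_gap": opening from 0.0 (shut) to 1.0 (fully open); "gripper_force": force on a finger pad.
Only numpy, scipy, OpenCV 4.12 (cv2) and the standard library are available. Lean on these libraries where they do the work, as an engineer would, in place of code of your own. Each camera call takes 0.05 s, during which the arm holds its last target. There are 200 camera calls.

## Working session

There is one attempt and no reset: what is moved stays moved. The work goes in short steps, Python scripts to look and compute and a tool call to move; the robot and the scene stay as the last step left them, time stands still between calls to the robot, and variables do not carry over. Pictures are saved under pics/ and viewed, at most 10 in all, crops included, and the job is handed in when it is done.

Besides the shell and the picture viewer there is one more tool, called as name(argument=value, ...) on one line, values as JSON. servo_tool: Moves the arm, as the interface text tells. Its arguments: {"type":"object","properties":{"commands":{"type":"array"},"force":{"type":"number"}},"required":["commands"]}

```bash
mkdir -p pics
python3 - <<'E'
from station import manip
import cv2,pickle
d={}
for n in("top","side"):
    p=manip.snapshot(n); d[n]={k:p[k] for k in p}
    cv2.imwrite(f"pics/{n}0.png",p["img"][:,:,::-1])
    for q in("balance_stack","dish_3","round_stack","bar_stack","balance_single","balance_beaker"):
        print(n,q,[([round(float(v)) for v in r["box"]],round(float(r["conf"]),2)) for r in manip.look_for(p,q)[:4]])
pickle.dump(d,open("d.pkl","wb"))
s=manip.sense();print(s)
E
```

```text
top balance_stack [([162, 134, 66, 79], 0.92)]
top dish_3 [([176, 136, 32, 34], 0.7), ([186, 153, 23, 17], 0.46)]
top round_stack [([167, 193, 11, 7], 0.49)]
top bar_stack [([191, 197, 17, 9], 0.47)]
top balance_single [([256, 142, 60, 74], 0.82)]
top balance_beaker [([350, 132, 59, 78], 0.78)]
side balance_stack [([172, 273, 109, 63], 0.72), ([268, 156, 11, 8], 0.64), ([255, 99, 21, 56], 0.48), ([335, 144, 7, 18], 0.4)]
side dish_3 [([190, 261, 39, 35], 0.62), ([190, 286, 36, 13], 0.59), ([196, 273, 36, 26], 0.47)]
side round_stack [([252, 311, 9, 8], 0.41), ([337, 146, 5, 14], 0.28)]
side bar_stack [([258, 282, 16, 14], 0.47)]
side balance_single [([203, 202, 85, 51], 0.98)]
side balance_beaker [([210, 153, 74, 37], 0.76), ([252, 307, 11, 12], 0.58)]
{'t': 0.7, 'q': array([-1.48951018e+00,  5.27427335e-01,  1.43268639e+00, -2.21741056e-05,
        1.18139619e+00, -1.78531923e-01]), 'qd': array([-7.94737473e-04,  2.93181841e-04,  2.75666665e-05, -2.91340246e-04,
       -3.46365441e-04, -6.24037387e-04]), 'tau': array([-1.47990642e-03, -4.42176104e+01, -1.78386533e+01, -2.75669254e-04,
        7.11182383e-04, -4.15963690e-07]), 'tcp_pos': array([ 0.16056767, -0.6040098 ,  0.23135943]), 'tool_rot': array([ 9.91573136e-01,  1.29548118e-01, -1.22559347e-05,  4.08247168e-05]), 'force': array([ 0.10385304, -0.25239563,  0.8415324 ]), 'ft_torque': array([0.00629079, 0.00347657, 0.01065136]), 'gripper_force': 0.0, 'finger_gap': 1.0031506911229717}
```

Run:
```python
import cv2
a=cv2.imread("pics/top0.png")[110:240,140:430];cv2.imwrite("pics/a.png",cv2.resize(a,None,fx=2.7,fy=2.7,interpolation=2))
b=cv2.imread("pics/side0.png");cv2.imwrite("pics/b.png",cv2.resize(b[80:360,140:420],None,fx=2.1,fy=2.1,interpolation=2))
```

```text
(no output)
```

View pics/a.png

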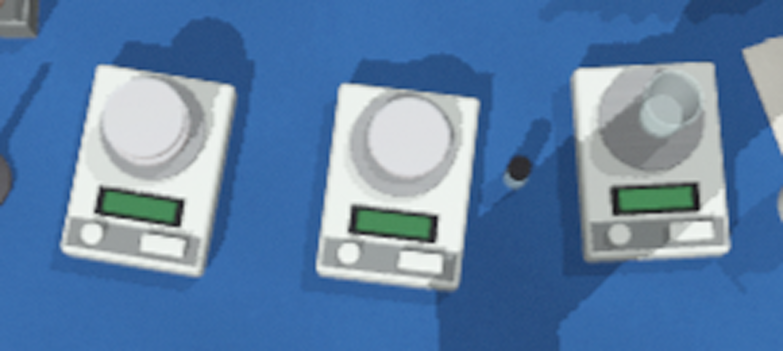

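View pics/b.png

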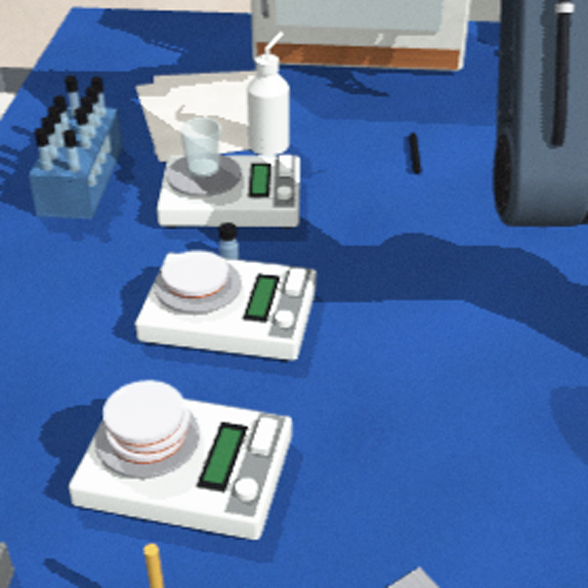

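The stack's balance is the leftmost in the top view, with its keys at about (174,196) and (201,200), and the nearest in the side view, with its keys at about (258,313) and (266,287).

```bash
cat > fit.py <<'E'
import numpy as np
def proj(p,X):
    c=(p["world_to_cam"]@np.append(X,1))[:3]; u=p["mtx"]@np.array([c[0],-c[1],-c[2]]); return u[:2]/u[2]
def w(v,X):
    c,s=np.cos(v[2]),np.sin(v[2]); return np.array([v[0]+c*X[0]-s*X[1],v[1]+s*X[0]+c*X[1],X[2]])
E
python3 - <<'E'
import pickle,numpy as np
from fit import *
from scipy.optimize import least_squares
d=pickle.load(open("d.pkl","rb"));print(d["top"].keys())
R=(-.087,.045,.057);B=(-.087,-.035,.057)
C=lambda a,b:(a*.11,b*.08,.045)
T=lambda x,y:(x/2.7+140-.3,y/2.7+110-.3); S=lambda x,y:(x/2.1+140-.3,y/2.1+80-.3)
o=[("top",R,T(92,233)),("top",B,T(164,243)),("top",C(1,1),T(97,66)),("top",C(1,-1),T(235,86)),("top",C(-1,1),T(65,247)),("top",C(-1,-1),T(203,270)),
("side",R,S(247,489)),("side",B,S(265,435)),("side",C(-1,-1),S(291,416)),("side",C(-1,1),S(260,518)),("side",C(1,1),S(74,487))]
f=lambda v:np.concatenate([proj(d[n],w(v,X))-u for n,X,u in o])
r=least_squares(f,[.6,.2,0]);print(r.x,np.round(r.fun.reshape(-1,2),1))
for X in(R,B):print(w(r.x,X))
for n in("top","side"):
    q=[(X,u) for m,X,u in o if m==n];v=least_squares(lambda v:np.concatenate([proj(d[n],w(v,X))-u for X,u in q]),r.x).x;print(n,v,w(v,R),w(v,B))
E
```

```text
dict_keys(['img', 'mtx', 'world_to_cam', 'shot'])
[ 0.61795042  0.27573332 -0.13299583] [[ 0.5  0.9]
 [ 0.1  1.2]
 [-0.1 -0.6]
 [ 0.  -0.3]
 [-1.5  2.1]
 [-0.4  1.6]
 [-0.1 -1.9]
 [-0.4 -1.6]
 [ 0.4 -0.9]
 [-0.1  1.5]
 [-3.5 -0.1]]
[0.53768589 0.33187249 0.057     ]
[0.52707756 0.25257896 0.057     ]
top [ 0.62051275  0.27510869 -0.1324952 ] [0.54022013 0.33120766 0.057     ] [0.5296515  0.25190884 0.057     ]
side [ 0.61594489  0.27663229 -0.13668608] [0.53588808 0.33306727 0.057     ] [0.52498721 0.25381343 0.057     ]
```

servo_tool(commands=[0.059,-0.054,0,0,0,0,-1,0.059,-0.054,0,0,0,0,-1,0.059,-0.054,0,0,0,0,-1,0.059,-0.054,0,0,0,0,-1,0.059,-0.054,0,0,0,0,-1,0.059,-0.054,0,0,0,0,-1,0.059,-0.054,0,0,0,0,-1,0.059,-0.054,0,0,0,0,-1,0.059,-0.054,0,0,0,0,-1,0.059,-0.054,0,0,0,0,-1,0.059,-0.054,0,0,0,0,-1,0.059,-0.054,0,0,0,0,-1])

```text
t: 1.7
tcp_pos: [0.4203, -0.1983, 0.2317]
tool_rot: [0.992, 0.129, 0.0, 0.0]
force: [1.1, -0.6, 0.1]
finger_gap: 0.003
gripper_force: 0.0
```

servo_tool(commands=[0.036,-0.069,0,0,0,0,-1,0.036,-0.069,0,0,0,0,-1,0.036,-0.069,0,0,0,0,-1,0.036,-0.069,0,0,0,0,-1,0.036,-0.069,0,0,0,0,-1,0.036,-0.069,0,0,0,0,-1,0.036,-0.069,0,0,0,0,-1,0.036,-0.069,0,0,0,0,-1,0.036,-0.069,0,0,0,0,-1,0.036,-0.069,0,0,0,0,-1,0.036,-0.069,0,0,0,0,-1,0.036,-0.069,0,0,0,0,-1])

```text
t: 2.7
tcp_pos: [0.522, 0.2578, 0.2315]
tool_rot: [0.992, 0.13, 0.0, 0.0]
force: [1.7, -0.5, -0.0]
finger_gap: 0.0
gripper_force: 0.0
```

servo_tool(commands=[0.036,-0.069,0,0,0,0,-1,0.036,-0.069,0,0,0,0,-1,0,0,0.04,0,0,0.0156,-1,0,0,0.04,0,0,0.0156,-1,0,0,0.04,0,0,0.0156,-1,0,0,0.04,0,0,0.0156,-1,0,0,0.04,0,0,0,-1,0,0,0,0,0,0,-1])

```text
t: 3.37
tcp_pos: [0.5361, 0.3305, 0.1272]
tool_rot: [0.998, -0.066, -0.004, 0.002]
force: [-0.4, 0.3, 0.3]
finger_gap: -0.0
gripper_force: 0.0
```

servo_tool(commands=[0,0,0.03,0,0,0,-1,0,0,0.03,0,0,0,-1,0,0,0.03,0,0,0,-1,0,0,0.005,0,0,0,-1,0,0,0,0,0,0,-1,0,0,0,0,0,0,-1])

```text
t: 3.87
tcp_pos: [0.5397, 0.3319, 0.0849]
tool_rot: [0.998, -0.066, 0.001, -0.0]
force: [0.7, -0.1, -0.4]
finger_gap: -0.004
gripper_force: 0.0
```

Run:
```python
from station import manip
import cv2,numpy as np
from fit import *
out=[]
print(manip.sense()["tcp_pos"])
t=manip.sense()["tcp_pos"]
for n,(x,y) in(("top",(140,120)),("side",(170,230))):
    p=manip.snapshot(n); im=p["img"][y:y+120,x:x+130,::-1]
    im=cv2.resize(im,None,fx=3,fy=3,interpolation=2)
    for X,c in(((.538,.332,.057),(0,0,255)),((.527,.2526,.057),(255,0,255)),(t,(0,255,0))):
        u=(proj(p,X)-[x,y])*3; cv2.circle(im,tuple(int(v) for v in u),2,c,-1)
    out.append(im)
cv2.imwrite("pics/c.png",np.hstack(out))
```

```text
[0.53968771 0.33187568 0.08491106]
```

View pics/c.png

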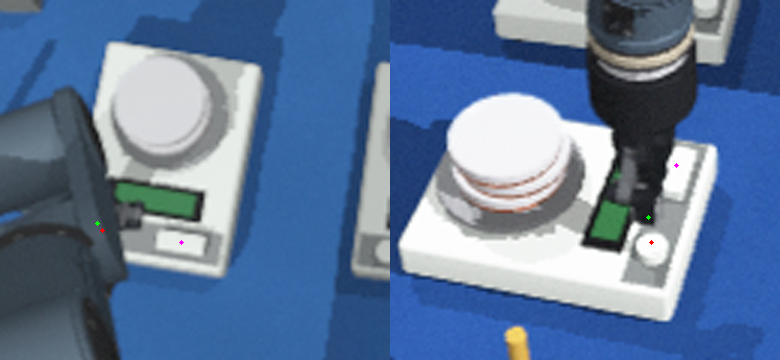

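servo_tool(commands=[0,-0.004,0.02,0,0,0,-1,0,0,0.02,0,0,0,-1,0,0,0.008,0,0,0,-1,0,0,0.004,0,0,0,-1,0,0,0.004,0,0,0,-1,0,0,0.004,0,0,0,-1,0,0,0,0,0,0,-1,0,0,0,0,0,0,-1])

```text
t: 4.63
tcp_pos: [0.5384, 0.3333, 0.054]
tool_rot: [0.998, -0.066, -0.001, 0.0]
force: [-3.8, -1.2, 3.5]
finger_gap: 0.003
gripper_force: 2.2
```

servo_tool(commands=[0,0,0.003,0,0,0,-1,0,0,0.002,0,0,0,-1,0,0,0,0,0,0,-1,0,0,0,0,0,0,-1,0,0,0,0,0,0,-1,0,0,0,0,0,0,-1])

```text
t: 5.13
tcp_pos: [0.5389, 0.3335, 0.052]
tool_rot: [0.998, -0.066, -0.0, 0.0]
force: [-3.9, -1.3, 6.7]
finger_gap: 0.002
gripper_force: 3.3
```

servo_tool(commands=[0,0,-0.02,0,0,0,-1,0,0,-0.04,0,0,0,-1,0,0,0,0,0,0,-1,0,0,0,0,0,0,-1,0,0.04,0,0,0,0,-1,0,0.04,0,0,0,0,-1,0,0.04,0,0,0,0,-1,0,0.04,0,0,0,0,-1,0,0,0,0,0,0,-1,0,0,0,0,0,0,-1])

```text
t: 5.97
tcp_pos: [0.5287, 0.2535, 0.0807]
tool_rot: [0.998, -0.067, -0.0, -0.0]
force: [-0.1, 0.6, 0.3]
finger_gap: -0.004
gripper_force: 0.0
```

Run:
```python
from station import manip
import cv2,numpy as np
from fit import *
out=[]
t=manip.sense()["tcp_pos"];print(t)
for n,(x,y) in(("top",(140,120)),("side",(170,230))):
    p=manip.snapshot(n); im=p["img"][y:y+120,x:x+130,::-1]
    im=cv2.resize(im,None,fx=3,fy=3,interpolation=2)
    for X,c in(((.528,.254,.057),(255,0,255)),(t,(0,255,0))):
        u=(proj(p,X)-[x,y])*3; cv2.circle(im,tuple(int(v) for v in u),2,c,-1)
    out.append(im)
cv2.imwrite("pics/d.png",np.hstack(out))
```

```text
[0.52870969 0.25350065 0.0807294 ]
```

View pics/d.png

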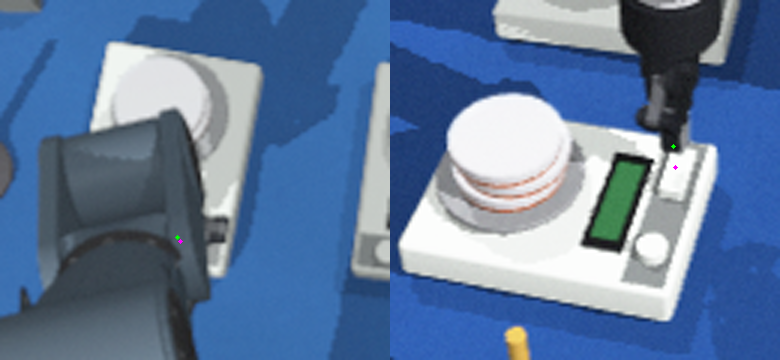

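The fingertips (673,147 in the crop) are above the bar key, whose centre is at about (676,168). The round key is back up and the stack hasn't moved. I'll press the bar.

servo_tool(commands=[0,0,0.02,0,0,0,-1,0,0,0.016,0,0,0,-1,0,0,0.008,0,0,0,-1,0,0,0.004,0,0,0,-1,0,0,0.004,0,0,0,-1,0,0,0.004,0,0,0,-1,0,0,0.002,0,0,0,-1,0,0,0,0,0,0,-1,0,0,0,0,0,0,-1,0,0,0,0,0,0,-1,0,0,0,0,0,0,-1])

```text
t: 6.98
tcp_pos: [0.5277, 0.2547, 0.0529]
tool_rot: [0.998, -0.066, -0.001, -0.0]
force: [-3.7, 2.3, 6.3]
finger_gap: -0.003
gripper_force: 2.8
```

servo_tool(commands=[0,0,0.001,0,0,0,-1,0,0,0,0,0,0,-1,0,0,0,0,0,0,-1,0,0,-0.02,0,0,0,-1,0,0,-0.05,0,0,0,-1,0,0,-0.07,0,0,0,-1,0,0,-0.07,0,0,0,-1,0,0,-0.07,0,0,0,-1,0,0.07,-0.02,0,0,0,-1,0,0.07,0,0,0,0,-1,0,0,0,0,0,0,-1,0,0,0,0,0,0,-1])

```text
t: 7.98
tcp_pos: [0.5199, 0.1834, 0.2028]
tool_rot: [0.998, -0.068, 0.001, -0.0]
force: [0.5, 0.8, -0.3]
finger_gap: -0.003
gripper_force: 0.0
```

Run:
```python
from station import manip
import cv2
print(manip.sense()["tcp_pos"],manip.sense()["force"])
cv2.imwrite("pics/e.png",cv2.resize(manip.snapshot("side")["img"][80:360,140:420,::-1],None,fx=2.1,fy=2.1,interpolation=2))
```

```text
[0.51987169 0.18337205 0.20281613] [ 0.51147766  0.76575632 -0.33011562]
```

View pics/e.png

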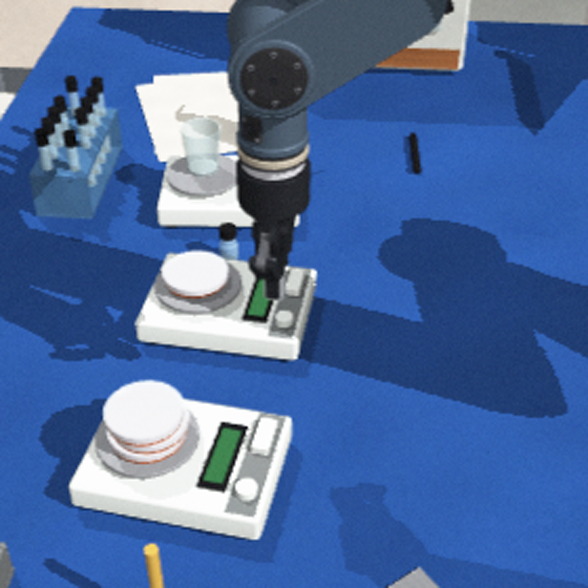

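Both keys are back up (bar at 265,435, round at 247,490), everything is where it was, and the arm is clear of the bench.

```bash
python3 -c "
from station import manip
print(manip.sign_off())"
```

```text
the job is handed in; nothing more can be done
None
```

I pressed the round key and then the bar key on the balance with the three stacked dishes, each 4–5 mm down at about 6.5 N and held briefly. Both came back up, the arm withdrew, nothing else was pressed or moved, and the job was handed in at about 8 s.

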